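# Index a wallet stamping turret and stamp

## Robot

A 6-joint arm with a two-finger parallel gripper is mounted at the origin on the work surface. World frame = base frame: x ahead of the robot, y to its left, z up, the work surface at z = 0. Lengths are in m, angles in rad, forces in N, time in s.
With the tool pointing down it reaches from about 0.35 to 0.975 m from the base axis. Payload 4.9 kg.
Tool frame: the origin (TCP) lies on the centre line of the jaws, within the pads' length; the fingertips stand 14 mm ahead of it and the grasp point (between the pads) lies 5 mm behind it (manip.nose_length is the distance from the TCP to the fingertips, in m); z points along the fingers, y is the line along which they close (so a half turn about z gives the same grasp; the last joint's range is limited). The gripper opens to 85 mm and grips with 20 to 120 N. Pads are 22 mm wide; open, the fingers measure 114 mm over their backs; the gripper's body (76 mm by 85 mm) begins 54 mm behind the grasp point. The pads swing forward as they close: fully open they stand 13 mm farther back than shut.
Start: joints at [-1.386, 0.053, 1.613, -0, 1.476, -0.119], TCP at [0.187, -0.596, 0.245] pointing down, gripper open.
Joint ranges: [-3.01, 3.01], [-1.01, 2.22], [0.06, 2.58], [-1.02, 4.17], [0.09, 2.62], [-3.14, 3.14]. Speed limits (rad/s): [2.57, 2.57, 3.14, 3.14, 3.14, 3.14].

## Interface

Orientations are given as a unit quaternion [w, x, y, z].
In Python, from plant import manip, imaging gives the robot as it stands.
- The arm moves only by the tool play_rows, never from a script. Its argument "commands" is a list of rows, each a list of 6 numbers: the shift along the tool's x, y, z in mm, then the turn, a rotation vector about the tool's x, y, z in degrees. A call has 1 to 5 rows; each row shifts and turns the commanded pose from where the row before left it, along the tool's axes as they then stand; what a row does not reach is not made up. A row lasts 1/12 s, in which the tool goes at most 41.7 mm and 7.16 degrees, less where a joint would pass 70% of its speed; a pose out of reach is approached as far as the arm can. A call is refused whole if a number of a shift passes 41.7 or a number of a turn 7.16, either way. A call with a gripper value outside its range is refused whole. "hand" is the finger opening in mm, from 0 to 85.4, set as the call begins (left out, the last holds). The fingers move at their own pace and stop on an object; the grip force is fixed at half the most. Time passes only in rows, so rows that do not move let the fingers close. It gives the time, the measured TCP pose, the force, the opening and the grip force at its end, in the units of the state.
- manip.state(): the state, without advancing time (a new reading comes with each control period).
- imaging.grab_frame(name): name is "scene" or "side" or "wrist"; returns a dict with "image" (400x640x3 uint8, red, green, blue), "fx", "fy", "cx", "cy" (pixels), "k1" (the pictures are not rectified: a ray, as slopes to the right and down, at radius r is drawn at 1 + k1 r^2 times it, then the intrinsics apply), "R" (3x3) and "t" (3): a world point X has camera coordinates R X + t; the wrist camera has in their place "mount" (4x4, takes a point from camera to tool coordinates, whose origin is the TCP and whose axes are the flange's). Camera axes: x right, y down, z forward; pixel columns grow to the right and rows downward; lengths in m; the calibration is good to about 2 mm. A picture is of the moment at which its call begins: read the wrist's pose just before it. There is no depth.
- manip.job_done(): hands the job in; it is judged then, once.
The state is a dict: "time": time; "joint_pos": joint angles; "joint_vel": joint speeds; "joint_efforts": joint torques, N m; "tool_pos": TCP position; "tool_rot": TCP orientation; "contact_force": force on the tool from outside, world axes, zero at the start; "ft_torque": the same for the moment, N m; "gripper_width": opening from 0.0 (shut) to 1.0 (fully open); "grasp_force": force on a finger pad.
Only numpy, scipy, OpenCV 4.12 (cv2) and the standard library are available. Lean on these libraries where they do the work, as an engineer would, in place of code of your own. Each camera call takes 0.05 s, during which the arm holds its last target. There are 200 camera calls.

## Task

Stamp the brown wallet lying in the pocket of the stamping stand with the red die. With a fingertip push the turret round by one of its arms until the red die is centred over the pale disc on the wallet; pause there for a moment, then press the red button down firmly so that the die bears on the wallet for about half a second, let it spring back up and back away, leaving the turret there. Press no other die, stamp nowhere else, do not lift or move the wallet, and leave everything else on the table where it is.

Things in the scene. Friction and masses are not known exactly. Their poses are not given: they have to be found in the camera images.
- press: the stamping stand, fixed to the table: dark steel base, upright post, and on its -x side a shallow pocket that holds the wallet. Origin: on the table, under the post's axis, which is the turret's axis. Its z is up; the pocket's centre lies 115 mm from the origin along its own -x. Pocket: floor 6 mm and walls 15 mm above the table, outside 118 mm (x) by 138 mm (y).
- turret (a joint): angle of the grey turret about the post, rad; turns endlessly either way, no stops. 0 (or any whole turn): red die over the pocket; grows counter-clockwise seen from above. Friction of about 0.25 N m holds it where it is left (it does not coast).
- turret_hub (a point): top of the turret's hub cap, on the axis, 124 mm above the table. Hub 52 mm across. Three level arms 120 degrees apart: bars 14 mm wide, 89 to 111 mm above the table, from the hub to a round collar (34 mm across, 87 to 113 mm high) centred 115 mm from the axis, which carries a die. Between the arms there is only air above the base.
- die_red: The red die: brass face 26 mm across on an upright stem with a red mushroom button on top. Origin: centre of the underside of the face (32 mm above the table when up), 115 mm from the turret axis. Slides straight down, springs back up. The button takes 0.7 N to start, 2 N to bring the face down 12 mm on to the wallet; 5 to 10 N in all is firm enough.
- die_blue: The blue die: brass face 26 mm across on an upright stem with a blue mushroom button on top. Origin: centre of the underside of the face (32 mm above the table when up), 115 mm from the turret axis. Slides straight down, springs back up. Its arm is 120 degrees counter-clockwise (from above) of the red one.
- die_yellow: The yellow die: brass face 26 mm across on an upright stem with a yellow mushroom button on top. Origin: centre of the underside of the face (32 mm above the table when up), 115 mm from the turret axis. Slides straight down, springs back up. Its arm is 120 degrees clockwise (from above) of the red one.
- red_top (a point): centre of the top of the red die's button: flat, 36 mm across, 143 mm above the table when up, straight above the die's face. The buttons of the other dies are alike.
- wallet: the dark brown folded wallet in the pocket, 90 x 110 x 14 mm, loose with about 4 mm of play. Origin: centre of its underside, z up.
- wallet_mark (a point): centre of the pale disc, 30 mm across, in the middle of the wallet's upper face, 20 mm above the table.
- spare_wallet: bystander: black folded wallet lying on the table, 90 x 110 x 14 mm; origin under its centre.
- black_spool: bystander: black thread spool standing, 42 mm across, 50 mm tall; origin under its centre.
- tan_spool: bystander: tan thread spool standing, 42 mm across, 50 mm tall; origin under its centre.
- snap_jar: bystander: clear jar with a steel lid, 60 mm across, 55 mm tall; origin under its centre.
- glue_bottle: bystander: white glue bottle with a red cap, 48 mm across, 120 mm tall; origin under its centre.
- dye_brush: bystander: brush lying on the table, 170 mm long; origin under its middle.
Not all that is in view belongs to the job. What is shaped like the wallet but blue or orange is not meant.

How it is judged:
By the outcome, as a careful person would: the job done as asked, in the order asked, and still so for the second after the job is handed in, with the robot touching nothing.
It also fails if it takes over 64 s, if anything falls off the work surface, if the arm or the gripper's body presses on something with over 40 N, if the wrist force passes 120 N, or if a joint passes its speed limit or range.

## Working session

There is one attempt and no reset: what is moved stays moved. The work goes in short steps, Python scripts to look and compute and a tool call to move; the robot and the scene stay as the last step left them, time stands still between calls to the robot, and variables do not carry over. Pictures are saved under pics/ and viewed, at most 10 in all, crops included, and the job is handed in when it is done.

Besides the shell and the picture viewer there is one more tool, called in YAML: its name, and indented under it one key for each argument. play_rows: Moves the arm, as the interface text tells. Its arguments: {"type":"object","properties":{"commands":{"type":"array","items":{"type":"array","items":{"type":"number"}}},"hand":{"type":"number"}},"required":["commands"]}

```bash
mkdir -p pics; cat > h.py <<'E'
import numpy as np, cv2, pickle
from plant import manip, imaging
def grab(n):
    s=manip.state(); f=imaging.grab_frame(n); f['s']=s; return f
def save(f,p): cv2.imwrite(p,f['image'][:,:,::-1])
def cam(f):
    if 'R' in f and f['R'] is not None: return np.array(f['R']),np.array(f['t'])
    from scipy.spatial.transform import Rotation as Ro
    q=f['s']['tool_rot']; T=np.eye(4); T[:3,:3]=Ro.from_quat([q[1],q[2],q[3],q[0]]).as_matrix(); T[:3,3]=f['s']['tool_pos']
    M=T@np.array(f['mount']); return M[:3,:3].T, -M[:3,:3].T@M[:3,3]
def ray(f,u,v):
    R,t=cam(f); K=np.array([[f['fx'],0,f['cx']],[0,f['fy'],f['cy']],[0,0,1.]])
    p=cv2.undistortPoints(np.array([[[u,v]]],float),K,np.array([f['k1'],0,0,0,0.]))[0,0]
    # cv2 model: distorted = x(1+k1 r^2), same
    return -R.T@t, R.T@np.array([p[0],p[1],1.])
def plane(f,u,v,z):
    o,d=ray(f,u,v); return o+d*(z-o[2])/d[2]
def two(f1,p1,f2,p2):
    o1,d1=ray(f1,*p1); o2,d2=ray(f2,*p2)
    s=np.linalg.lstsq(np.c_[d1,-d2],o2-o1,rcond=None)[0]
    a=o1+s[0]*d1; b=o2+s[1]*d2; return (a+b)/2, np.linalg.norm(a-b)
def proj(f,X):
    R,t=cam(f); c=R@np.array(X)+t; x=c[:2]/c[2]; x=x*(1+f['k1']*(x@x)); return x*[f['fx'],f['fy']]+[f['cx'],f['cy']]
def blobs(f,lo,hi,mn=30):
    h=cv2.cvtColor(f['image'],cv2.COLOR_RGB2HSV); m=cv2.inRange(h,np.array(lo),np.array(hi))
    n,_,st,c=cv2.connectedComponentsWithStats(m); return [(c[i].round(1).tolist(),st[i].tolist()) for i in range(1,n) if st[i][4]>=mn]
E
python3 - <<'E'
from h import *
for n in ['scene','side']:
    f=grab(n); save(f,f'pics/{n}0.png'); pickle.dump(f,open(n+'.pkl','wb'))
    print(n,cam(f)[0].round(2).tolist(), (-cam(f)[0].T@cam(f)[1]).round(3))
    print('red',blobs(f,(0,150,90),(6,255,255)),blobs(f,(174,150,90),(180,255,255)))
    print('yel',blobs(f,(22,150,90),(34,255,255))); print('blu',blobs(f,(100,150,80),(125,255,255)))
print(manip.state())
E
```

```text
scene [[0.48, 0.88, 0.01], [0.58, -0.31, -0.75], [-0.66, 0.37, -0.66]] [ 1.123 -0.255  0.701]
red [([496.6, 179.3], [434, 132, 126, 91, 3550]), ([440.6, 179.3], [433, 174, 14, 11, 36]), ([341.3, 186.8], [335, 182, 13, 12, 110]), ([390.6, 214.6], [386, 211, 10, 11, 71]), ([580.1, 387.1], [548, 372, 68, 28, 541])] []
yel [([306.6, 245.8], [298, 238, 18, 17, 237])]
blu [([16.0, 53.2], [0, 43, 34, 22, 546]), ([19.7, 76.8], [0, 65, 42, 25, 695]), ([42.8, 110.3], [30, 98, 26, 26, 529]), ([53.6, 141.0], [40, 136, 27, 11, 166]), ([256.3, 192.7], [251, 189, 12, 9, 82]), ([213.0, 210.9], [188, 194, 50, 35, 839]), ([24.0, 273.1], [0, 232, 59, 81, 2793])]
side [[-0.84, -0.55, -0.01], [-0.27, 0.42, -0.87], [0.48, -0.72, -0.5]] [0.076 0.801 0.623]
red [([304.1, 206.6], [297, 200, 15, 14, 161]), ([243.9, 213.9], [240, 210, 9, 9, 72]), ([118.0, 344.1], [0, 279, 207, 121, 10465]), ([573.9, 336.0], [564, 332, 21, 9, 43]), ([608.2, 353.9], [578, 342, 60, 22, 518]), ([2.6, 396.6], [0, 393, 7, 7, 34])] []
yel [([298.1, 166.1], [291, 161, 15, 11, 149])]
blu [([490.9, 89.7], [488, 83, 7, 14, 64]), ([601.5,
[... 180 characters left out ...]
nt_pos': array([-1.38600012e+00,  5.33224535e-02,  1.61417066e+00, -1.92018104e-06,
        1.47598733e+00, -1.18992405e-01]), 'joint_vel': array([-0.00066137, -0.00156171, -0.00351168, -0.00131096,  0.00077096,
       -0.0011968 ]), 'joint_efforts': array([ 4.85125784e-04, -3.94902670e+01, -3.71361423e+01, -1.06468553e-04,
        3.91143825e-03,  3.14837820e-06]), 'tool_pos': array([ 0.18686544, -0.59584531,  0.24415798]), 'tool_rot': array([-9.43355826e-04,  9.88485768e-01,  1.51310922e-01, -3.20056153e-05]), 'contact_force': array([ 0.05671968, -1.23082288, -0.29111627]), 'ft_torque': array([-0.08204961, -0.04528141,  0.02267137]), 'grasp_force': 0.0, 'gripper_width': 1.0008039486857492}
```

View pics/scene0.png

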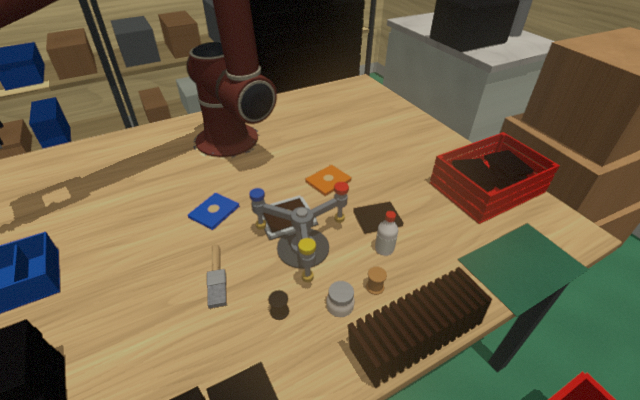

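View pics/side0.png

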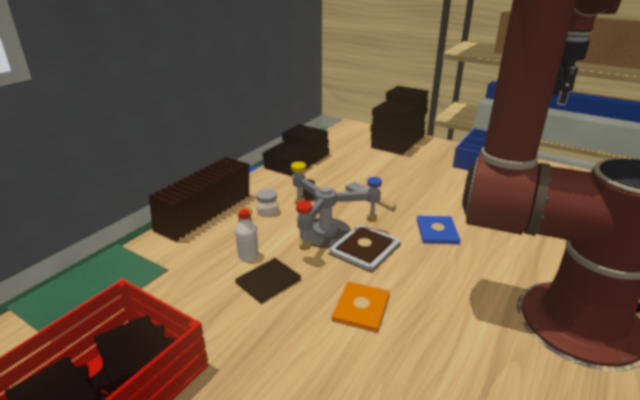

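The scene view shows the buttons at red (341,187), blue (257,194) and yellow (307,246), with the hub at about (302,213). In the side view they are red (304,206), yellow (298,166) and blue (375,182), with the wallet disc at about (365,243).

```bash
python3 - <<'E'
from h import *
a=pickle.load(open('scene.pkl','rb'));b=pickle.load(open('side.pkl','rb'))
P={}
for n,p,q,z in [('red',(341,186),(304,205),.143),('blue',(257,193),(374.5,181),.143),('yellow',(307,244),(298.5,166),.143),('hub',(302,212),(327,190),.124)]:
    X,g=two(a,p,b,q); print(n,X.round(3),round(g,4),plane(a,*p,z).round(3),plane(b,*q,z).round(3)); P[n]=(plane(a,*p,z)+plane(b,*q,z))/2
h=b['image'][225:265,340:395]; m=cv2.inRange(cv2.cvtColor(h,cv2.COLOR_RGB2HSV),np.array((8,40,120)),np.array((30,160,255)))
n,_,st,c=cv2.connectedComponentsWithStats(m)
for i in range(1,n):
    if st[i][4]>15: print(st[i],c[i]+[340,225], plane(b,*(c[i]+[340,225]),.02).round(4))
ax=(P['red']+P['blue']+P['yellow'])/3; print('axis',ax)
for k in ('red','blue','yellow'): d=P[k]-ax; print(k,np.hypot(*d[:2]),np.degrees(np.arctan2(d[1],d[0])))
for n,p,z in [('glue',(387,247),0),('spare',(268,280),.014),]: print(n,plane(a if n=='glue' else b,*p,z))
E
```

```text
red [0.55  0.123 0.141] 0.0006 [0.553 0.122 0.143] [0.548 0.126 0.143]
blue [ 0.477 -0.061  0.138] 0.0013 [ 0.483 -0.062  0.143] [ 0.473 -0.054  0.143]
yellow [ 0.673 -0.031  0.139] 0.0011 [ 0.677 -0.033  0.143] [ 0.668 -0.025  0.143]
hub [0.565 0.01  0.12 ] 0.0043 [0.571 0.009 0.124] [0.561 0.013 0.124]
[  7   0  48  12 260] [377.37692308 228.18846154] [ 0.4551 -0.051   0.02  ]
[ 18  13  14   9 101] [364.32673267 241.83168317] [0.4547 0.0175 0.02  ]
[ 40  25  15  15 118] [389.36440678 259.38135593] [0.3772 0.0473 0.02  ]
[ 0 34 13  6 44] [344.15909091 262.38636364] [0.4552 0.1104 0.02  ]
axis [0.56664715 0.01235763 0.143     ]
red 0.11282175734204496 98.37979071952377
blue 0.11347827741634176 -141.69609504979815
yellow 0.11328120283828896 -21.37069107372351
glue [0.66630272 0.19503892 0.        ]
spare [0.56237674 0.24150134 0.014     ]
```

play_rows:
  commands:
    - [0,0,-30,0,0,5.8]
    - [0,0,-30,0,0,5.8]
    - [0,0,-30,0,0,5.8]
    - [17,-35,0,0,0,0]
    - [17,-35,0,0,0,0]
  hand: 0

```text
time: 0.52
tool_pos: [0.2208, -0.5272, 0.3376]
tool_rot: [0.002, 1.0, -0.001, 0.001]
contact_force: [1.0, 0.4, -0.5]
gripper_width: 0.298
grasp_force: 0.0
```

play_rows:
  commands:
    - [17,-35,0,0,0,0]
    - [17,-35,0,0,0,0]
    - [17,-35,0,0,0,0]
    - [17,-35,0,0,0,0]
    - [17,-35,0,0,0,0]

```text
time: 0.93
tool_pos: [0.3062, -0.3494, 0.3347]
tool_rot: [-0.0, 1.0, -0.0, -0.0]
contact_force: [0.7, -0.7, 0.8]
gripper_width: 0.0
grasp_force: 0.0
```

play_rows:
  commands:
    - [17,-35,0,0,0,0]
    - [17,-35,0,0,0,0]
    - [17,-35,0,0,0,0]
    - [17,-35,0,0,0,0]
    - [17,-35,0,0,0,0]

```text
time: 1.35
tool_pos: [0.3911, -0.1744, 0.335]
tool_rot: [-0.0, 1.0, -0.0, 0.0]
contact_force: [0.3, 0.2, 0.2]
gripper_width: 0.0
grasp_force: 0.0
```

play_rows:
  commands:
    - [17,-35,0,0,0,0]
    - [17,-35,0,0,0,0]
    - [17,-35,0,0,0,0]
    - [17,-35,0,0,0,0]
    - [0,0,0,0,0,0]

```text
time: 1.77
tool_pos: [0.4601, -0.0309, 0.3347]
tool_rot: [-0.001, 1.0, 0.004, -0.0]
contact_force: [-0.8, -0.4, -0.6]
gripper_width: -0.007
grasp_force: 0.0
```

```bash
python3 - <<'E'
from h import *
f=grab('wrist'); save(f,'pics/w1.png'); pickle.dump(f,open('w1.pkl','wb')); print(f['s']['tool_pos'],f['s']['tool_rot'],np.array(f['mount']).round(3))
for n,X in [('axis',(.5666,.0124,.124)),('red',(.55,.124,.143)),('mark',(.455,.0175,.02)),('yel',(.672,-.029,.143)),('blue',(.478,-.058,.143)),('tip',f['s']['tool_pos']-[0,0,.014])]: print(n,proj(f,X).round(1))
E
```

```text
[ 0.46007795 -0.03089492  0.33465347] [-1.44628170e-03  9.99990362e-01  4.14313951e-03 -1.34576351e-04] [[ 0.    -0.965 -0.264  0.067]
 [ 1.     0.    -0.    -0.   ]
 [ 0.    -0.264  0.965 -0.128]
 [ 0.     0.     0.     1.   ]]
axis [283.   84.1]
red [173.7  97.5]
mark [290.4 170.4]
yel [321.9 -41.3]
blue [346.3 168.2]
tip [321.6 251.5]
```

View pics/w1.png

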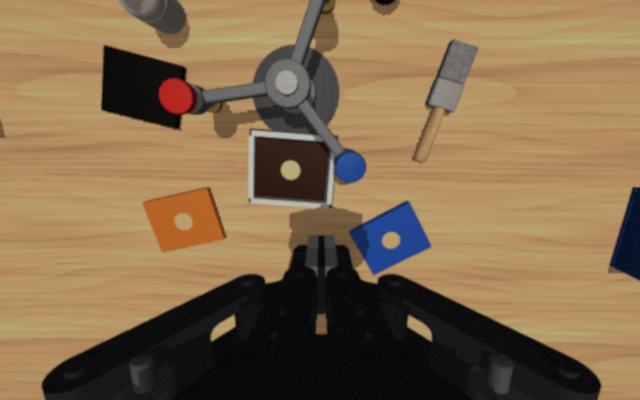

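The wrist view shows red at (178,96), the hub at (286,82), blue at (350,167) and the pale disc at (291,170). That is within about 4 px of my predictions, so I'll refine them from this frame.

```bash
cat >> h.py <<'E'
def disc(f,lo,hi,near,z,rad=40):
    h=cv2.cvtColor(f['image'],cv2.COLOR_RGB2HSV); m=cv2.inRange(h,np.array(lo),np.array(hi))
    k=np.zeros_like(m); cv2.circle(k,tuple(int(v) for v in near),rad,255,-1); m&=k
    cs,_=cv2.findContours(m,cv2.RETR_EXTERNAL,cv2.CHAIN_APPROX_NONE)
    if not cs: return None
    c=max(cs,key=cv2.contourArea); (u,v),r=cv2.minEnclosingCircle(c)
    p=plane(f,u,v,z); w=plane(f,u+r,v,z); return p, 2*np.linalg.norm(w-p), (round(u,1),round(v,1))
RED=((0,150,60),(6,255,255)); BLU=((100,130,60),(125,255,255)); PALE=((15,50,140),(35,200,255))
E
python3 - <<'E'
from h import *
f=pickle.load(open('w1.pkl','rb'))
for n,c,p,z,r in [('red',RED,(178,96),.143,30),('blue',BLU,(350,167),.143,20),('mark',PALE,(291,170),.02,22),('hub',((0,0,120),(180,60,255)),(286,82),.124,22)]: print(n,disc(f,*c,p,z,r))
# pocket outer corners picked by white mask
h=cv2.cvtColor(f['image'],cv2.COLOR_RGB2HSV); m=cv2.inRange(h,np.array((0,0,150)),np.array((180,50,255)));m[:125]=0;m[215:]=0;m[:,:240]=0;m[:,345:]=0
r=cv2.minAreaRect(cv2.findNonZero(m)); b=cv2.boxPoints(r); Q=np.array([plane(f,*q,.015) for q in b]); print(Q.round(4),Q.mean(0))
E
```

```text
red (array([0.55182854, 0.120707  , 0.143     ]), np.float64(0.04180891015549247), (176.7, 95.7))
blue (array([ 0.48021544, -0.06132963,  0.143     ]), np.float64(0.03416219312278852), (349.4, 166.2))
mark (array([0.45635266, 0.01784914, 0.02      ]), np.float64(0.029395073078988202), (290.2, 169.6))
hub (array([0.56944902, 0.00915552, 0.124     ]), np.float64(0.026921944267418948), (286.0, 81.3))
[[ 0.4022  0.0932  0.015 ]
 [ 0.5147  0.0785  0.015 ]
 [ 0.5069 -0.0523  0.015 ]
 [ 0.3931 -0.0466  0.015 ]] [0.45424613 0.01817461 0.015     ]
```

play_rows:
  commands:
    - [26,-24,0,0,0,0]
    - [26,-24,0,0,0,0]
    - [26,-24,0,0,0,0]
    - [26,-24,0,0,0,0]
    - [26,-24,0,0,0,0]

```text
time: 2.23
tool_pos: [0.5898, 0.0837, 0.3348]
tool_rot: [0.0, 1.0, -0.001, -0.0]
contact_force: [0.3, -0.6, -0.1]
gripper_width: -0.005
grasp_force: 0.0
```

play_rows:
  commands:
    - [0,0,35,0,0,0]
    - [0,0,35,0,0,0]
    - [0,0,30,0,0,0]
    - [0,0,0,0,0,0]
    - [0,0,0,0,0,0]

```text
time: 2.65
tool_pos: [0.5876, 0.0827, 0.2331]
tool_rot: [0.0, 1.0, -0.001, -0.003]
contact_force: [0.5, -0.9, 1.0]
gripper_width: 0.005
grasp_force: 0.0
```

```bash
python3 - <<'E'
from h import *
f=grab('wrist'); save(f,'pics/w2.png'); print(f['s']['tool_pos'],f['s']['tool_rot'],f['s']['contact_force'],proj(f,(.552,.121,.143)),proj(f,(.569,.010,.124)))
E
```

```text
[0.58757039 0.08265214 0.23307015] [ 1.52001381e-04  9.99996536e-01 -5.82820057e-04 -2.56230211e-03] [ 0.52771817 -0.94411208  0.99943967] [274.70756726 250.91364821] [404.95605186 223.44002172]
```

View pics/w2.png

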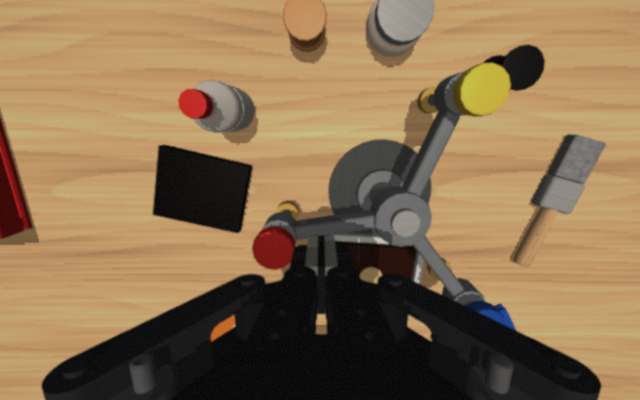

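The wrist view agrees with my predictions: red at (274,247), hub at (405,222), with the closed fingertips on the +x side of the red arm. Next I lower beside the arm.

play_rows:
  commands:
    - [2,0,30,0,0,0]
    - [0,0,30,0,0,0]
    - [0,0,30,0,0,0]
    - [0,0,30,0,0,0]
    - [0,0,0,0,0,0]

```text
time: 3.12
tool_pos: [0.5886, 0.083, 0.1118]
tool_rot: [0.0, 1.0, -0.0, -0.003]
contact_force: [-2.5, -0.5, -0.9]
gripper_width: 0.001
grasp_force: 0.0
```

```bash
python3 - <<'E'
import numpy as np
from plant import manip
s=manip.state(); p=s['tool_pos']; print(p,s['contact_force'])
ax=np.array([.569,.010]); d=p[:2]-ax; r=np.hypot(*d); a=np.degrees(np.arctan2(d[1],d[0])); print(r,a)
# tool yaw fixed; contact offset 18-20mm cw of arm at r 75
prev=p[:2]
for t in list(range(92,165,6)):
    n=ax+.077*np.array([np.cos(np.radians(t)),np.sin(np.radians(t))]); e=(n-prev)*1000; print(t,n.round(4),'tool',[round(e[0],1),round(-e[1],1)]); prev=n
E
```

```text
[0.58856161 0.08301858 0.11177828] [-2.53884985 -0.47787201 -0.89403428]
0.07559344656947238 75.00268149891322
92 [0.5663 0.087 ] tool [np.float64(-22.2), np.float64(-3.9)]
98 [0.5583 0.0863] tool [np.float64(-8.0), np.float64(0.7)]
104 [0.5504 0.0847] tool [np.float64(-7.9), np.float64(1.5)]
110 [0.5427 0.0824] tool [np.float64(-7.7), np.float64(2.4)]
116 [0.5352 0.0792] tool [np.float64(-7.4), np.float64(3.1)]
122 [0.5282 0.0753] tool [np.float64(-7.0), np.float64(3.9)]
128 [0.5216 0.0707] tool [np.float64(-6.6), np.float64(4.6)]
134 [0.5155 0.0654] tool [np.float64(-6.1), np.float64(5.3)]
140 [0.51   0.0595] tool [np.float64(-5.5), np.float64(5.9)]
146 [0.5052 0.0531] tool [np.float64(-4.9), np.float64(6.4)]
152 [0.501  0.0461] tool [np.float64(-4.2), np.float64(6.9)]
158 [0.4976 0.0388] tool [np.float64(-3.4), np.float64(7.3)]
164 [0.495  0.0312] tool [np.float64(-2.6), np.float64(7.6)]
```

play_rows:
  commands:
    - [-8,-2,0,0,0,0]
    - [-7,-1,0,0,0,0]
    - [-7,-1,0,0,0,0]
    - [-8,0.4,0,0,0,-6]
    - [-8,0.4,0,0,0,-6]

```text
time: 3.53
tool_pos: [0.5554, 0.0863, 0.1196]
tool_rot: [0.0, 0.994, 0.107, 0.005]
contact_force: [3.7, 0.3, 0.5]
gripper_width: 0.001
grasp_force: 1.9
```

play_rows:
  commands:
    - [-8,0.4,0,0,0,-6]
    - [-8,0.4,0,0,0,-6]
    - [-8,0.4,0,0,0,-6]
    - [-8,0.4,0,0,0,-6]
    - [0,0,0,0,0,0]

```text
time: 3.95
tool_pos: [0.5244, 0.0732, 0.1185]
tool_rot: [0.001, 0.951, 0.31, 0.002]
contact_force: [0.1, -0.3, 0.5]
gripper_width: -0.001
grasp_force: 0.1
```

```bash
cat > m.py <<'E'
from h import *
s=manip.state(); p=s['tool_pos']; ax=np.array([.569,.010]); d=p[:2]-ax
q=s['tool_rot']; print('pos',p.round(4),'r',np.hypot(*d).round(4),'t',np.degrees(np.arctan2(d[1],d[0])).round(1),'yaw',np.degrees(2*np.arctan2(q[2],q[1])).round(1),'F',s['contact_force'].round(1))
import sys
for n in ['scene','side']:
    f=grab(n); pickle.dump(f,open(n+'.pkl','wb')); save(f,f'pics/{n}_{sys.argv[1]}.png')
    for k,c in [('red',RED),('yel',((22,130,60),(34,255,255))),('blu',BLU)]:
        for ctr,st in blobs(f,*c,25):
            X=plane(f,*ctr,.143)
            e=X[:2]-ax
            if .095<np.hypot(*e)<.135: print(n,k,ctr,X[:2].round(4),np.hypot(*e).round(4),np.degrees(np.arctan2(e[1],e[0])).round(1),st)
E
python3 m.py 1
```

```text
pos [0.5244 0.0732 0.1185] r 0.0774 t 125.2 yaw 36.1 F [ 0.1 -0.3  0.5]
scene yel [340.9, 232.6] [0.6821 0.0431] 0.1178 16.3 [333, 225, 17, 17, 226]
scene blu [250.1, 216.8] [ 0.5495 -0.1046] 0.1163 -99.7 [243, 212, 15, 11, 128]
side red [340.4, 208.8] [0.4752 0.0981] 0.1286 136.8 [334, 204, 14, 11, 139]
side yel [278.7, 177.9] [0.6695 0.0536] 0.1096 23.5 [271, 172, 16, 13, 159]
side blu [357.0, 168.2] [ 0.5395 -0.0921] 0.1063 -106.1 [352, 165, 11, 7, 58]
```

play_rows:
  commands:
    - [0,0,6,0,0,0]
    - [-8,0.4,0,0,0,-6]
    - [-8,0.4,0,0,0,-6]
    - [-8,0.4,0,0,0,-6]
    - [-8,0.4,0,0,0,-6]

```text
time: 4.47
tool_pos: [0.5031, 0.0506, 0.11]
tool_rot: [-0.001, 0.865, 0.502, 0.001]
contact_force: [0.2, 4.4, 3.4]
gripper_width: 0.001
grasp_force: 2.1
```

play_rows:
  commands:
    - [-8,0.4,0,0,0,-6]
    - [0,0,0,0,0,0]

```text
time: 4.63
tool_pos: [0.4988, 0.042, 0.1095]
tool_rot: [0.0, 0.839, 0.545, -0.0]
contact_force: [-0.2, -0.9, 0.6]
gripper_width: -0.002
grasp_force: 0.0
```

```bash
python3 m.py 2; python3 - <<'E'
from h import *
f=grab('wrist'); save(f,'pics/w3.png'); pickle.dump(f,open('w3.pkl','wb'))
E
```

```text
pos [0.4988 0.042  0.1095] r 0.0771 t 155.5 yaw 66.0 F [-0.2 -0.9  0.6]
scene red [288.0, 178.0] [0.4657 0.0245] 0.1043 172.0 [283, 173, 11, 12, 104]
scene yel [352.6, 214.8] [0.6488 0.0929] 0.1151 46.1 [345, 208, 17, 15, 203]
scene blu [262.8, 233.8] [ 0.6089 -0.0997] 0.1167 -70.0 [255, 228, 16, 12, 144]
side red [363.8, 202.2] [0.4472 0.0474] 0.1274 162.9 [357, 196, 15, 13, 139]
side yel [277.1, 190.3] [0.6353 0.1047] 0.1156 55.0 [270, 185, 15, 12, 158]
```

View pics/w3.png

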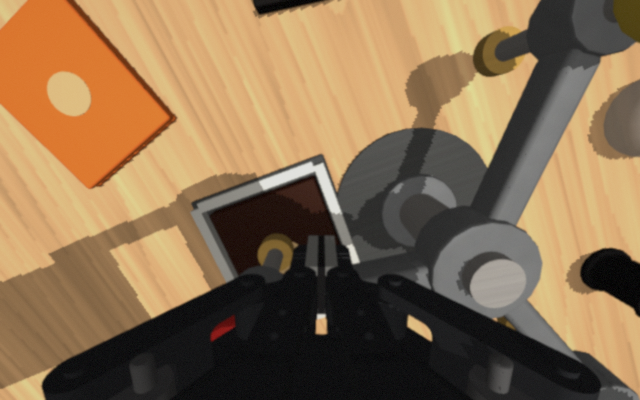

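The wrist view shows the red arm's brass die at about (275,252), still short of the wallet's centre. The fingers hide the arm here, so I push about 6° more, then look from above.

play_rows:
  commands:
    - [-4,0.1,0,0,0,-3]
    - [-4,0.1,0,0,0,-3]
    - [0,0,0,0,0,0]

```text
time: 5.03
tool_pos: [0.4961, 0.0353, 0.1092]
tool_rot: [-0.0, 0.809, 0.587, 0.0]
contact_force: [-0.3, 2.1, 1.2]
gripper_width: -0.003
grasp_force: 1.0
```

```bash
python3 m.py 3
```

```text
pos [0.4961 0.0353 0.1092] r 0.0772 t 160.8 yaw 71.9 F [-0.3  2.1  1.2]
scene red [284.7, 178.9] [0.4651 0.016 ] 0.104 176.7 [279, 174, 12, 11, 117]
scene yel [353.2, 211.9] [0.6417 0.0991] 0.1149 50.8 [345, 205, 17, 15, 199]
scene blu [266.0, 236.1] [ 0.618  -0.0964] 0.1171 -65.3 [259, 231, 15, 12, 144]
side red [366.7, 200.7] [0.445  0.0383] 0.1272 167.1 [360, 195, 14, 12, 132]
side yel [278.0, 192.4] [0.6277 0.1114] 0.1172 59.9 [271, 187, 15, 12, 160]
side blu [329.5, 162.8] [ 0.6127 -0.0825] 0.1023 -64.7 [327, 160, 6, 7, 33]
```

play_rows:
  commands:
    - [6,0,0,0,0,0]
    - [4,0,-30,0,0,0]
    - [0,0,-40,0,0,0]
    - [0,0,-40,0,0,0]
    - [0,0,-40,0,0,7]

```text
time: 5.55
tool_pos: [0.4987, 0.0449, 0.2603]
tool_rot: [-0.0, 0.844, 0.536, -0.001]
contact_force: [0.2, 0.2, 0.2]
gripper_width: -0.0
grasp_force: 0.0
```

play_rows:
  commands:
    - [0,0,-35,0,0,7]
    - [0,0,-35,0,0,7]
    - [0,0,0,0,0,7]
    - [0,0,0,0,0,7]
    - [0,0,0,0,0,7]

```text
time: 5.97
tool_pos: [0.4996, 0.0447, 0.3302]
tool_rot: [0.001, 0.967, 0.255, 0.001]
contact_force: [0.6, 0.1, -0.4]
gripper_width: -0.001
grasp_force: 0.0
```

play_rows:
  commands:
    - [0,0,0,0,0,7]
    - [0,0,0,0,0,7]
    - [0,0,0,0,0,7]
    - [0,0,0,0,0,7]
    - [0,0,0,0,0,2]

```text
time: 6.38
tool_pos: [0.4992, 0.0448, 0.3289]
tool_rot: [0.0, 1.0, -0.003, -0.0]
contact_force: [0.6, -0.2, 0.0]
gripper_width: 0.003
grasp_force: 0.0
```

play_rows:
  commands:
    - [-30,10,0,0,0,0]
    - [-30,10,0,0,0,0]
    - [-30,10,0,0,0,0]
    - [0,0,0,0,0,0]
    - [0,0,0,0,0,0]

```text
time: 6.8
tool_pos: [0.4087, 0.0144, 0.3295]
tool_rot: [0.0, 1.0, -0.001, 0.001]
contact_force: [0.5, 0.0, 0.9]
gripper_width: 0.003
grasp_force: 0.0
```

```bash
python3 m.py 4; python3 - <<'E'
from h import *
f=grab('wrist'); save(f,'pics/w4.png'); pickle.dump(f,open('w4.pkl','wb')); print(f['s']['tool_pos'])
q=proj(f,(.456,.018,.143));h=proj(f,(.569,.010,.124)); print(q,h)
r=disc(f,*RED,q,.143,45); y=disc(f,(20,120,60),(34,255,255),proj(f,(.632,.106,.143)),.143,35); b=disc(f,*BLU,proj(f,(.616,-.092,.143)),.143,35); H=disc(f,(0,0,130),(180,60,255),h,.124,28)
print(r,y,b,H)
save(f,'pics/x.png')
c=cv2.resize(f['image'][20:260,180:460],None,fx=2,fy=2,interpolation=cv2.INTER_CUBIC); cv2.imwrite('pics/w4c.png',c[:,:,::-1])
a=pickle.load(open('side.pkl','rb'))['image'][170:270,300:420]; b=pickle.load(open('scene.pkl','rb'))['image'][160:260,240:360]
cv2.imwrite('pics/ss.png',cv2.resize(np.vstack([a,b]),None,fx=3,fy=3,interpolation=cv2.INTER_CUBIC)[:,:,::-1])
E
```

```text
pos [0.4087 0.0144 0.3295] r 0.1604 t 178.4 yaw -0.1 F [0.5 0.  0.9]
scene red [284.6, 178.1] [0.4622 0.0171] 0.1071 176.2 [278, 173, 14, 12, 129]
scene yel [353.1, 212.0] [0.6418 0.0987] 0.1148 50.6 [345, 205, 17, 15, 199]
scene blu [266.0, 236.1] [ 0.618  -0.0964] 0.1171 -65.3 [259, 231, 15, 12, 143]
side red [366.8, 199.2] [0.4479 0.0324] 0.1232 169.5 [360, 194, 15, 12, 139]
side yel [278.0, 192.5] [0.6274 0.1118] 0.1173 60.2 [271, 187, 15, 13, 160]
side blu [331.5, 162.8] [ 0.6085 -0.0852] 0.103 -67.5 [327, 160, 10, 7, 55]
[0.40957044 0.01465639 0.32931471]
[318.13649746 142.2521094 ] [325.83052153  28.22094029]
(array([0.45489717, 0.0210311 , 0.143     ]), np.float64(0.03738083922995227), (315.3, 143.3)) None None (array([0.56896424, 0.00880312, 0.124     ]), np.float64(0.026390886732744798), (327.0, 28.3))
```

View pics/w4c.png

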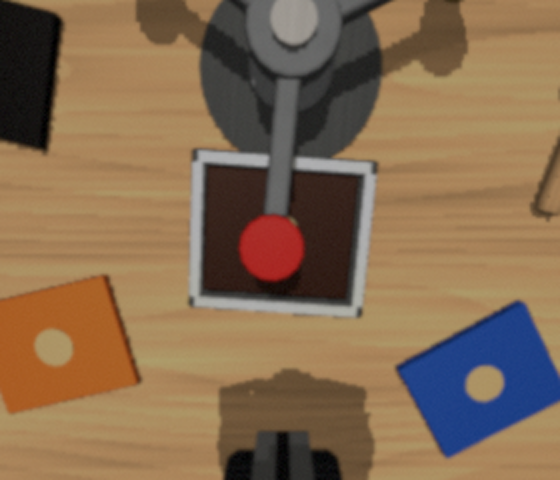

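View pics/ss.png

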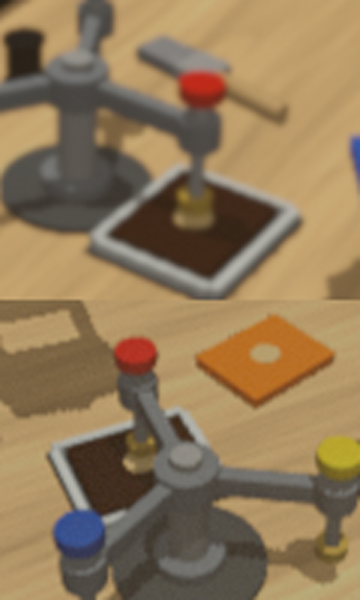

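The overhead view shows the red button at (315,143), slightly left of the pocket's centre. The fixed views show the brass face just over the disc, so a small rotation remains. I'll check it against the pocket's axis.

```bash
python3 - <<'E'
from h import *
f=pickle.load(open('w4.pkl','rb'))
C=[(194,150),(376,162),(360,316),(190,306)]
Q=np.array([plane(f,u/2+180,v/2+20,.015)[:2] for u,v in C]); print(Q.round(4),Q.mean(0).round(4))
for i,j in [(3,0),(2,1),(1,0),(2,3)]:
    e=Q[j]-Q[i]; print(np.linalg.norm(e).round(4),np.degrees(np.arctan2(e[1],e[0])).round(1))
ax=np.array([.569,.009]); e=Q.mean(0)-ax; print('pocket',np.degrees(np.arctan2(e[1],e[0])),np.hypot(*e))
# wallet (dark brown) in w1: centroid by min-area hull unaffected? and mark vs pocket
a=pickle.load(open('scene.pkl','rb')); b=pickle.load(open('side.pkl','rb'))
for n,g in (('scene',a),('side',b)):
    print(n,'mark',proj(g,(.4564,.0178,.02)).round(1),'face32@mark',proj(g,(.4564,.0178,.032)).round(1),'face@red',proj(g,(.4549,.021,.032)).round(1))
E
```

```text
[[ 0.5144  0.0783]
 [ 0.5063 -0.0531]
 [ 0.3934 -0.0456]
 [ 0.4012  0.086 ]] [0.4538 0.0164]
0.1135 -3.9
0.1131 -3.8
0.1316 86.4
0.1319 86.6
pocket 176.32696470055885 0.115420277018451
scene mark [286.4 213.4] face32@mark [286.2 210.1] face@red [287.  209.3]
side mark [363.6 241.7] face32@mark [363.9 237.4] face@red [363.8 238.3]
```

play_rows:
  commands:
    - [30,-10,0,0,0,-7]
    - [30,-10,0,0,0,-7]
    - [30,0,0,0,0,-7]
    - [0,0,0,0,0,-7]
    - [0,0,0,0,0,-7]

```text
time: 7.37
tool_pos: [0.4986, 0.0462, 0.3275]
tool_rot: [-0.001, 0.953, 0.304, -0.002]
contact_force: [-0.9, 0.1, 0.2]
gripper_width: 0.003
grasp_force: 0.0
```

play_rows:
  commands:
    - [0,0,0,0,0,-7]
    - [0,0,0,0,0,-7]
    - [0,0,0,0,0,-7]
    - [0,0,0,0,0,-7]
    - [0,0,0,0,0,-7]

```text
time: 7.78
tool_pos: [0.4977, 0.0458, 0.3286]
tool_rot: [-0.0, 0.817, 0.576, -0.001]
contact_force: [0.9, -0.7, -0.4]
gripper_width: 0.001
grasp_force: 0.0
```

play_rows:
  commands:
    - [0,0,0,0,0,-2]
    - [0,0,0,0,0,0]

```text
time: 7.95
tool_pos: [0.4976, 0.0458, 0.3286]
tool_rot: [-0.0, 0.809, 0.588, -0.001]
contact_force: [0.3, 1.0, 0.7]
gripper_width: 0.005
grasp_force: 0.0
```

```bash
cat > g.py <<'E'
from h import *; import sys
s=manip.state();q=s['tool_rot'];y=2*np.arctan2(q[2],q[1]);p=s['tool_pos'];t=np.array(eval(sys.argv[1]));e=(t-p)*1000
print(p,np.degrees(y),'tool',(e[0]*np.cos(y)+e[1]*np.sin(y)).round(1),(e[0]*np.sin(y)-e[1]*np.cos(y)).round(1),-e[2].round(1),s['contact_force'].round(1))
E
python3 g.py '(.499,.0448,.1095)'
```

```text
[0.49758396 0.04575466 0.32860136] 72.05125717386112 tool -0.5 1.6 219.1 [0.3 1.  0.7]
```

play_rows:
  commands:
    - [0,1.6,40,0,0,0]
    - [0,0,40,0,0,0]
    - [0,0,40,0,0,0]
    - [0,0,40,0,0,0]
    - [0,0,30,0,0,0]

```text
time: 8.37
tool_pos: [0.497, 0.0452, 0.1352]
tool_rot: [-0.001, 0.809, 0.587, -0.002]
contact_force: [-0.7, -0.1, -0.8]
gripper_width: 0.0
grasp_force: 0.0
```

play_rows:
  commands:
    - [0,0,29,0,0,0]
    - [0,0,0,0,0,0]

```text
time: 8.53
tool_pos: [0.4937, 0.0454, 0.1029]
tool_rot: [-0.004, 0.809, 0.587, -0.005]
contact_force: [-1.4, -0.3, -0.4]
gripper_width: -0.004
grasp_force: 0.0
```

```bash
python3 g.py '(.4952,.0327,.1095)'
```

```text
[0.49365766 0.04536393 0.102853  ] 71.94992522597332 tool -11.6 5.4 -6.6 [-1.4 -0.3 -0.4]
```

play_rows:
  commands:
    - [-2,0,-3,0,0,0]
    - [-3,0,0,0,0,0]
    - [-3,0,0,0,0,0]
    - [0,0,0,0,0,0]

```text
time: 8.87
tool_pos: [0.4976, 0.0366, 0.1161]
tool_rot: [0.002, 0.809, 0.588, 0.002]
contact_force: [-0.7, -0.3, -0.2]
gripper_width: -0.001
grasp_force: 0.0
```

```bash
python3 g.py '(.4952,.0327,.1095)'
```

```text
[0.49756571 0.03663307 0.11612416] 71.96789646704335 tool -4.5 -1.0 6.6 [-0.7 -0.3 -0.2]
```

play_rows:
  commands:
    - [-1,0,3,0,0,0]
    - [-1,0,0,0,0,0]
    - [-1,0,0,0,0,0]
    - [-1,0,0,0,0,0]
    - [0,0,0,0,0,0]

```text
time: 9.28
tool_pos: [0.4954, 0.0336, 0.1112]
tool_rot: [0.0, 0.809, 0.588, 0.001]
contact_force: [2.1, 2.3, 1.9]
gripper_width: 0.003
grasp_force: 1.6
```

```bash
python3 g.py '(.4952,.0327,.1095)'; python3 m.py 5
```

```text
[0.49537818 0.03359654 0.11118177] 72.00480694752 tool -0.9 0.1 1.7 [2.1 2.3 1.9]
pos [0.4954 0.0336 0.1112] r 0.0773 t 162.2 yaw 72.0 F [2.1 2.3 1.9]
scene red [283.7, 178.8] [0.4636 0.014 ] 0.1054 177.8 [278, 173, 13, 12, 124]
scene yel [353.2, 211.0] [0.6392 0.1006] 0.1147 52.2 [346, 204, 16, 15, 199]
scene blu [266.8, 236.5] [ 0.6198 -0.0954] 0.117 -64.3 [260, 231, 15, 12, 146]
side red [367.4, 199.5] [0.4462 0.0328] 0.1249 169.5 [361, 194, 14, 12, 126]
side yel [278.5, 192.9] [0.6253 0.1126] 0.1171 61.2 [271, 187, 16, 13, 167]
side blu [329.4, 162.4] [ 0.6142 -0.0844] 0.1046 -64.4 [326, 160, 8, 6, 43]
```

play_rows:
  commands:
    - [-1,0,0,0,0,0]
    - [0,0,0,0,0,0]
    - [0,0,0,0,0,0]

```text
time: 9.63
tool_pos: [0.4943, 0.0325, 0.1104]
tool_rot: [-0.0, 0.809, 0.588, 0.0]
contact_force: [1.1, 2.2, 2.7]
gripper_width: 0.002
grasp_force: 1.6
```

play_rows:
  commands:
    - [6,0,0,0,0,0]
    - [4,0,-30,0,0,0]
    - [0,0,-40,0,0,0]
    - [0,0,-40,0,0,7]
    - [0,0,-40,0,0,7]

```text
time: 10.05
tool_pos: [0.4959, 0.0418, 0.2601]
tool_rot: [-0.001, 0.876, 0.482, -0.002]
contact_force: [1.3, 0.2, 0.5]
gripper_width: 0.001
grasp_force: 0.0
```

play_rows:
  commands:
    - [0,0,-35,0,0,7]
    - [0,0,-35,0,0,7]
    - [0,0,0,0,0,7]
    - [0,0,0,0,0,7]
    - [0,0,0,0,0,7]

```text
time: 10.47
tool_pos: [0.497, 0.0417, 0.3301]
tool_rot: [0.001, 0.981, 0.196, -0.001]
contact_force: [-0.6, 0.2, -0.7]
gripper_width: -0.001
grasp_force: 0.0
```

play_rows:
  commands:
    - [0,0,0,0,0,7]
    - [0,0,0,0,0,7]
    - [-30,10,0,0,0,7]
    - [-30,10,0,0,0,2]
    - [-30,10,0,0,0,0]

```text
time: 10.88
tool_pos: [0.408, 0.0058, 0.3284]
tool_rot: [0.0, 1.0, -0.001, -0.003]
contact_force: [-0.5, -0.6, 0.6]
gripper_width: -0.001
grasp_force: 0.0
```

play_rows:
  commands:
    - [0,0,0,0,0,0]
    - [0,0,0,0,0,0]

```text
time: 11.05
tool_pos: [0.4086, 0.0059, 0.3295]
tool_rot: [0.0, 1.0, -0.001, -0.0]
contact_force: [0.7, -0.5, 0.5]
gripper_width: 0.004
grasp_force: 0.0
```

```bash
python3 m.py 6; cat > w.py <<'E'
from h import *
f=grab('wrist'); pickle.dump(f,open('w5.pkl','wb')); save(f,'pics/w5.png'); print(f['s']['tool_pos'],f['s']['tool_rot'])
q=proj(f,(.456,.018,.143));h=proj(f,(.569,.010,.124))
r=disc(f,*RED,q,.143,45); H=disc(f,(0,0,130),(180,60,255),h,.124,28); e=r[0]-H[0]
print(r,H,np.degrees(np.arctan2(e[1],e[0])))
E
python3 w.py
```

```text
pos [0.4086 0.0059 0.3295] r 0.1605 t -178.5 yaw -0.1 F [ 0.7 -0.5  0.5]
scene red [283.0, 178.5] [0.4618 0.013 ] 0.1073 178.4 [277, 173, 13, 12, 128]
scene yel [353.1, 210.6] [0.6381 0.1011] 0.1143 52.8 [345, 204, 17, 15, 197]
scene blu [267.7, 237.0] [ 0.6219 -0.0943] 0.117 -63.1 [260, 231, 16, 13, 149]
side red [367.9, 198.4] [0.4475 0.0279] 0.1228 171.6 [361, 193, 15, 12, 139]
side yel [278.7, 193.3] [0.6239 0.1139] 0.1175 62.2 [272, 188, 15, 12, 159]
side blu [329.7, 162.6] [ 0.6129 -0.0838] 0.1035 -64.9 [325, 160, 11, 7, 58]
[0.4097238  0.00631184 0.32970332] [ 1.68111754e-04  9.99999811e-01 -9.29755184e-05 -5.83944596e-04]
(array([0.45449822, 0.01626716, 0.143     ]), np.float64(0.03759805199402945), (311.9, 143.5)) (array([0.56929849, 0.00915858, 0.124     ]), np.float64(0.026092697285398064), (318.5, 27.7)) 176.45669578040727
```

play_rows:
  commands:
    - [15,-4,30,0,0,0]
    - [15,-3,30,0,0,0]
    - [15,-3,30,0,0,0]
    - [0,0,30,0,0,0]
    - [0,0,15,0,0,0]

```text
time: 11.62
tool_pos: [0.4535, 0.0171, 0.1902]
tool_rot: [-0.0, 1.0, 0.001, -0.004]
contact_force: [0.4, 0.2, -0.5]
gripper_width: -0.001
grasp_force: 0.0
```

play_rows:
  commands:
    - [0,0,4,0,0,0]
    - [0,0,0,0,0,0]
    - [0,0,0,0,0,0]
    - [0,0,0,0,0,0]
    - [0,0,0,0,0,0]

```text
time: 12.03
tool_pos: [0.4558, 0.0163, 0.1933]
tool_rot: [0.0, 1.0, 0.0, 0.002]
contact_force: [-0.3, 0.9, -0.1]
gripper_width: 0.005
grasp_force: 0.0
```

```bash
python3 g.py '(.4545,.0165,.164)'
```

```text
[0.45577286 0.01625225 0.19329642] 0.008548771802619922 tool -1.3 -0.2 29.3 [-0.3  0.9 -0.1]
```

play_rows:
  commands:
    - [-1,0,8,0,0,0]
    - [0,0,6,0,0,0]
    - [0,0,6,0,0,0]
    - [0,0,4,0,0,0]
    - [0,0,0,0,0,0]

```text
time: 12.45
tool_pos: [0.4527, 0.0164, 0.1656]
tool_rot: [-0.0, 1.0, -0.0, -0.001]
contact_force: [-0.6, 0.1, -0.1]
gripper_width: -0.003
grasp_force: 0.0
```

play_rows:
  commands:
    - [0,0,4,0,0,0]
    - [0,0,4,0,0,0]
    - [0,0,3,0,0,0]
    - [0,0,0,0,0,0]

```text
time: 12.78
tool_pos: [0.4534, 0.0164, 0.1556]
tool_rot: [-0.0, 1.0, 0.0, -0.0]
contact_force: [-0.3, -0.9, 0.6]
gripper_width: -0.002
grasp_force: 0.3
```

play_rows:
  commands:
    - [0,0,3,0,0,0]
    - [0,0,3,0,0,0]
    - [0,0,2,0,0,0]
    - [0,0,1,0,0,0]
    - [0,0,1,0,0,0]

```text
time: 13.2
tool_pos: [0.4539, 0.0163, 0.1465]
tool_rot: [0.0, 1.0, 0.0, 0.0]
contact_force: [0.3, 0.1, 1.5]
gripper_width: 0.003
grasp_force: 0.9
```

play_rows:
  commands:
    - [0,0,0.5,0,0,0]

```text
time: 13.28
tool_pos: [0.4539, 0.0163, 0.146]
tool_rot: [0.0, 1.0, 0.0, 0.0]
contact_force: [0.7, 0.2, 1.7]
gripper_width: -0.002
grasp_force: 0.9
```

play_rows:
  commands:
    - [0,0,0.7,0,0,0]
    - [0,0,0.7,0,0,0]

```text
time: 13.45
tool_pos: [0.454, 0.0163, 0.145]
tool_rot: [0.0, 1.0, 0.0, 0.0]
contact_force: [-1.6, 0.6, 8.0]
gripper_width: 0.002
grasp_force: 3.9
```

play_rows:
  commands:
    - [0,0,0.4,0,0,0]

```text
time: 13.53
tool_pos: [0.454, 0.0163, 0.145]
tool_rot: [0.0, 1.0, 0.0, 0.0]
contact_force: [-1.2, -0.0, 8.4]
gripper_width: -0.001
grasp_force: 4.0
```

play_rows:
  commands:
    - [0,0,0,0,0,0]
    - [0,0,0,0,0,0]
    - [0,0,0,0,0,0]
    - [0,0,0,0,0,0]

```text
time: 13.87
tool_pos: [0.454, 0.0163, 0.145]
tool_rot: [0.0, 1.0, 0.0, 0.0]
contact_force: [-1.3, -0.3, 5.5]
gripper_width: 0.002
grasp_force: 3.0
```

play_rows:
  commands:
    - [0,0,-5,0,0,0]
    - [0,0,-8,0,0,0]
    - [0,0,-15,0,0,0]
    - [0,0,-30,0,0,0]
    - [0,0,-40,0,0,0]

```text
time: 14.28
tool_pos: [0.4512, 0.0167, 0.2395]
tool_rot: [-0.001, 1.0, 0.0, -0.004]
contact_force: [-0.4, -0.3, 0.3]
gripper_width: 0.001
grasp_force: 0.0
```

play_rows:
  commands:
    - [0,0,-40,0,0,0]
    - [-15,3,-40,0,0,0]
    - [-15,3,0,0,0,0]
    - [-15,4,0,0,0,0]
    - [0,0,0,0,0,0]

```text
time: 14.7
tool_pos: [0.4079, 0.0062, 0.3224]
tool_rot: [0.0, 1.0, -0.0, 0.001]
contact_force: [-0.3, 0.0, 0.2]
gripper_width: 0.002
grasp_force: 0.0
```

play_rows:
  commands:
    - [0,0,0,0,0,0]
    - [0,0,0,0,0,0]

```text
time: 14.87
tool_pos: [0.4091, 0.0066, 0.3203]
tool_rot: [-0.0, 1.0, 0.0, -0.0]
contact_force: [0.2, -0.4, -0.3]
gripper_width: -0.0
grasp_force: 0.0
```

```bash
python3 m.py 7; python3 w.py
```

```text
pos [0.4091 0.0066 0.3203] r 0.1599 t -178.8 yaw 0.0 F [ 0.2 -0.4 -0.3]
scene red [283.0, 178.4] [0.4614 0.0132] 0.1076 178.3 [277, 173, 13, 12, 126]
scene yel [353.1, 210.6] [0.6381 0.1011] 0.1143 52.8 [346, 204, 16, 15, 194]
scene blu [267.7, 237.1] [ 0.6222 -0.0944] 0.1172 -63.0 [260, 231, 16, 13, 149]
side red [367.9, 198.3] [0.4477 0.0276] 0.1226 171.8 [360, 193, 16, 12, 138]
side yel [278.8, 193.2] [0.6239 0.1134] 0.1171 62.0 [272, 187, 15, 13, 160]
side blu [329.7, 162.6] [ 0.6129 -0.0838] 0.1035 -64.9 [325, 160, 11, 7, 57]
[0.40921537 0.00657942 0.32014236] [-1.91909600e-04  9.99999662e-01  1.42395287e-04 -7.86072393e-04]
(array([0.45474248, 0.01635501, 0.143     ]), np.float64(0.037466183237677676), (312.0, 143.4)) (array([0.56920633, 0.0091898 , 0.124     ]), np.float64(0.026293844140801687), (318.9, 24.1)) 176.41807290571379
```

View pics/w5.png

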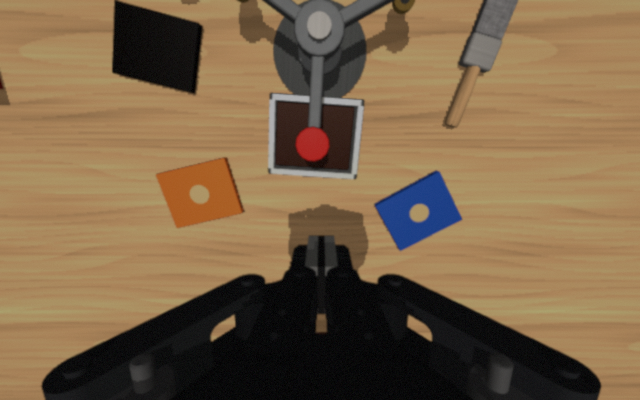

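The red die is back up and centred in the pocket at (312,143). The turret hasn't moved since the press and the arm is clear, so I'm handing in.

```bash
python3 -c "
from plant import manip
print(manip.job_done())"
```

```text
the job is handed in; nothing more can be done
None
```

I turned the red die over the wallet's disc (centred to about 1.5 mm by camera) and pressed it once at 5.5–8.4 N for about half a second. It sprang back up, the turret stayed put, and I handed the job in at about 15 s; no verdict was returned.

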